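# Set the portion stop of the wire cutter and feed the cheese up to it

## Task

Set the wire cutter for the red portion: with a fingertip push the portion stop along its rail until it clicks into the notch beside the red clip. Then push the block of cheese gently along the board until its front end lies square against the stop plate, without knocking the stop out of its notch. Only push: the cheese must stay down on the board, the cutting bow stays up and the things around the cutter stay where they are.

Things in the scene. Friction and masses are not known exactly. Their poses are not given: they have to be found in the camera images.
- cutter: wire portion cutter, fixed; white board, x -140 to 100, y -210 to 210 mm, top 30 mm above the table. Origin on the table under the wire's slot (black line, y = 0). y runs along the board, the way the cheese is fed, from negative y towards the stop at positive y; x points away from the robot. Steel back fence: near face at x = 75, top 60 mm above the table. Rail along y at x = -95 mm
- stop (a joint): sliding portion stop, in m: distance from the wire's line to the stop plate's face, growing along the cutter's +y, 0 to 0.165. A spring ball drops into rail notches at 0.025, 0.050, 0.075, 0.100, 0.125 and 0.150. Sliding takes 1 to 2 N; within about 4 mm of a notch the ball pulls the stop in (the force drops); leaving a notch takes about 9 to 13 N
- stop_tab (a point): centre of the pushing face of the stop's black thumb tab, at x = -95 mm on the cutter, 34 mm beyond the stop plate's face (+y), 91 mm above the table. The face looks along the cutter's +y, away from the cheese; the tab is 32 mm wide (x), 10 mm thick, its top 106 mm above the table. Below 78 mm the carriage, 40 mm wide and 34 mm long (y), carries the same face on down to 36 mm above the table
- stop_face (a point): point on the face of the steel stop plate that meets the cheese, at x = 35 mm on the cutter, 57 mm above the table. The plate stands across the board, square to the rail, from x = -76 to 66 mm, 5 mm thick (towards +y), from 33 to 83 mm above the table. Axes as the cutter's
- stop_index (a point): white index line on the near side of the carriage (x = -115 mm on the cutter), 17 mm beyond the stop plate's face (+y). When the stop is in a notch with a clip, the line stands level with the middle of the clip
- clip_red: red portion clip, 14 mm wide along the rail, 9 mm high, on the near edge of the board, from x = -159 to -121 mm on the cutter; origin at x = -131 mm, at the middle of its width, on the board's top; axes as the cutter's. It is level with the notch to use: that of joint value 0.025, 0.050 or 0.075
- clip_yellow: yellow portion clip, the same shape, beside another of the three notches
- clip_blue: blue portion clip, the same shape, beside another of the three notches
- block_mid (a point): centre of the loose yellow block of cheese, about 0.5 kg, 65 mm wide (x), 130 mm long (y), 60 mm high, lying on the board before the wire (negative y), a few mm off the back fence; 60 mm above the table. Its y axis points along its length to the stop. It slides on the board with about 1 to 3 N
- block_front (a point): centre of the block's front end face, which must come to the stop plate
- block_back (a point): centre of the block's back end face, where it is pushed
- bow (a joint): cutting bow, hinged at the board's far side in the plane of the wire: steel frame with a wire and a black handle. 0 = raised, resting on its stop, leaning away from the robot, up to about 310 mm above the table, all of it beyond x = 60 mm on the cutter; grows to 1.93 rad as it is pulled down
- sauce: loose red squeeze bottle with a pointed tip, 56 mm across, 178 mm high; origin at its foot
- tub: loose white tub with a lid, 121 mm across, 102 mm high; origin at its foot
- bun: loose round bread bun, 94 mm across, 50 mm high; origin at its foot
- pepper: loose amber glass jar with a black cap, 44 mm across, 95 mm high; origin at its foot
- block: the same loose block of cheese; this origin is at the middle of its underside
Things that resemble listed ones, but are neither listed nor needed, are in the scene too. What is shaped like the block but blue, green or pink is not meant.

How it is judged:
On the way, in this order (a step that is already met when the one before it is completed fails the run):
1. the stop rests in the notch beside the red clip (index line within 2.5 mm of the middle of the clip) (y of stop_index in the frame of clip_red between -0.0025 and 0.0025 m), for 0.3 s.
2. the front end of the cheese lies square against the stop plate, the stop still in that notch (all of step 1 and y of block_front in the frame of stop_face between -0.004 and 0.002 m and angle between the y axis of cutter and the y axis of block_mid, either way round below 0.07 rad), for 0.2 s.
At the end, for the whole second after the job is handed in: The stop is in the notch beside the red clip (index line within 2.5 mm of the clip's middle); the cheese rests flat in the lane, square within 4 degrees, front end within 4 mm of the stop plate; bow up; other things within 15 mm of their starts (all of step 2 and velocity of joint stop between -0.005 and 0.005 m/s and linear speed of block below 0.01 m/s and z of block_mid in the frame of cutter between 0.054 and 0.065 m and x of block_mid in the frame of cutter between -0.02 and 0.046 m and angle between block_mid's own z axis and vertical below 0.05 rad and value of joint bow below 0.15 rad and distance of each of sauce, tub, bun, pepper from where it was at the start of the episode below 0.015 m); the robot touches nothing.
It fails at once if the cheese is lifted off the board (8 mm or more) (z of block_mid in the frame of cutter above 0.068 m).
It fails at once if the cheese is tipped (over 0.2 rad) (angle between block_mid's own z axis and vertical above 0.2 rad).
It fails at once if the cheese is pushed or squeezed hard (over 25 N) (contact force between the fingers and block above 25 N).
It fails at once if the cutting bow is knocked down (over 0.3 rad) (value of joint bow above 0.3 rad).
It fails at once if the bottle, tub, bun or jar is moved more than 15 mm (distance of any of sauce, tub, bun, pepper from where it was at the start of the episode above 0.015 m).
It also fails if it takes over 61 s, if anything falls off the work surface, if the arm or the gripper's body presses on something with over 40 N, if the wrist force passes 120 N, or if a joint passes its speed limit or range.

## Robot

A 7-joint arm with a two-finger parallel gripper is mounted at the origin on the work surface. World frame = base frame: x ahead of the robot, y to its left, z up, the work surface at z = 0. Lengths are in m, angles in rad, forces in N, time in s.
With the tool pointing down it reaches from about 0.425 to 0.925 m from the base axis. Payload 6.8 kg.
Tool frame: the origin (TCP) lies at the very end of the fingers, on their centre line; the grasp point (between the pads) lies r.grip_depth behind it (r.grip_depth is the distance from the TCP to the grasp point, in m); z points along the fingers, x is the direction in which the jaws open and shut, and the axes are right-handed (so a half turn about z gives the same grasp; the last joint's range is limited). The gripper opens to 85 mm and grips with 20 to 120 N. Pads are 22 mm wide; open, the fingers measure 114 mm over their backs; the gripper's body (76 mm by 85 mm) begins 54 mm behind the grasp point. The pads swing forward as they close: fully open they stand 13 mm farther back than shut.
Start: joints at [1.15, 0.477, 0.022, 1.555, -0.011, 1.109, -0.083], TCP at [0.208, -0.642, 0.231] pointing down, gripper open.
Joint ranges: [-2.96, 2.96], [-0.34, 2.1], [-1.41, 1.46], [0.24, 2.44], [-1.37, 4.51], [0.17, 1.92], [-2.96, 2.96]. Speed limits (rad/s): [2.39, 2.39, 3.14, 3.14, 3.14, 3.14, 3.14].

## Interface

Orientations are given as a rotation vector (axis times angle).
In Python, from bench import readout, grab_frame, workorder, r gives the robot as it stands.
- The arm moves only by the shell command python3 -m handwheel 'ROWS' [FORCE]. ROWS is text: rows parted by semicolons, each of 7 numbers parted by spaces: the shift along the tool's x, y, z in mm, then the turn, a rotation vector about the tool's x, y, z in degrees, then the finger opening in mm, from 0 to 85.4. A call has 1 to 12 rows; each row is the pose to reach, as a shift and turn from the pose commanded when the call began, along the tool's axes at that moment; what a row does not reach only later rows make up. A row lasts 1/8 s, in which the tool goes at most 62.5 mm and 10.7 degrees, less where a joint would pass 70% of its speed; a pose out of reach is approached as far as the arm can. A call with a gripper value outside its range is refused whole. The fingers move at their own pace and stop on an object; FORCE is the grip in N (left out, the last holds). Time passes only in rows, so rows that repeat a pose let the fingers close. It gives the time, the measured TCP pose, the force and the opening at its end, in the units of the state.
- readout.get_obs(): the state, without advancing time (a new reading comes with each control period).
- grab_frame(name): name is "side" or "top"; returns a dict with "pixels" (384x512x3 uint8, red, green, blue), "fx", "fy", "cx", "cy" (pixels), "D" ([k1, k2, p1, p2, k3] as OpenCV has them; the pictures are not rectified), "rvec" (rotation vector, rad) and "tvec" (3), from world to camera coordinates, as OpenCV has them. Camera axes: x right, y down, z forward; pixel columns grow to the right and rows downward; lengths in m; the calibration is good to about 2 mm. A picture is of the moment at which its call begins. There is no depth.
- workorder.hand_in(): hands the job in, once; it reports no verdict.
The state is a dict: "clock": time; "joints": joint angles; "qvel": joint speeds; "tau": joint torques, N m; "tcp_pos": TCP position; "orientation": TCP orientation; "contact_force": force on the tool from outside, world axes, zero at the start; "moment": the same for the moment, N m; "grip_width": finger opening in m.
Only numpy, scipy, OpenCV 4.12 (cv2) and the standard library are available. Lean on these libraries where they do the work, as an engineer would, in place of code of your own. Each camera call takes 0.05 s, during which the arm holds its last target.

## Working session

There is one attempt and no reset: what is moved stays moved. The work goes in short steps, Python scripts to look and compute and a shell command to move; the robot and the scene stay as the last step left them, time stands still between calls to the robot, and variables do not carry over. Pictures are saved under pics/ and viewed, and the job is handed in when it is done.

```bash
ls; mkdir -p pics; python3 - <<'E'
from bench import readout, grab_frame, r
import cv2, numpy as np
o=readout.get_obs()
for k,v in o.items(): print(k,np.round(v,4))
print(r.grip_depth)
for n in("side","top"):
    f=grab_frame(n); cv2.imwrite(f"pics/{n}0.png",f["pixels"][:,:,::-1])
    print(n,{k:np.round(v,4) for k,v in f.items() if k!="pixels"})
    R=cv2.Rodrigues(np.array(f["rvec"]))[0]; print(-R.T@np.array(f["tvec"]).ravel())
E
```

```text
pics
clock 0.0
joints [ 1.1499  0.4778  0.0224  1.5565 -0.0115  1.1093 -0.0831]
qvel [ 0.0009  0.0007 -0.0023  0.0001  0.0016  0.001   0.0002]
tau [-2.00000e-04 -5.96458e+01  1.60800e+00 -2.81200e+01  1.25000e-02
  9.20000e-03 -0.00000e+00]
tcp_pos [ 0.2075 -0.6417  0.2303]
orientation [-2.5396e+00  1.8478e+00  2.4000e-03]
contact_force [-0.0319 -0.5992 -0.4923]
moment [ 0.0229  0.0128 -0.0003]
grip_width 0.086
0.0187
side {'fx': np.float64(496.1438), 'fy': np.float64(496.1438), 'cx': np.float64(255.6331), 'cy': np.float64(188.3454), 'D': array([-0.1113,  0.    ,  0.    ,  0.    ,  0.    ]), 'rvec': array([ 0.8702, -2.5171,  1.1283]), 'tvec': array([0.4045, 0.3115, 1.0893])}
[-0.0349819   0.73212149  0.95400274]
top {'fx': np.float64(437.9703), 'fy': np.float64(437.9703), 'cx': np.float64(254.2253), 'cy': np.float64(193.5597), 'D': array([-0.0997,  0.    ,  0.    ,  0.    ,  0.    ]), 'rvec': array([ 2.1675, -2.1715,  0.0849]), 'tvec': array([-0.0177,  0.5552,  1.3209])}
[ 0.43384495 -0.03476146  1.3652219 ]
```

View pics/top0.png

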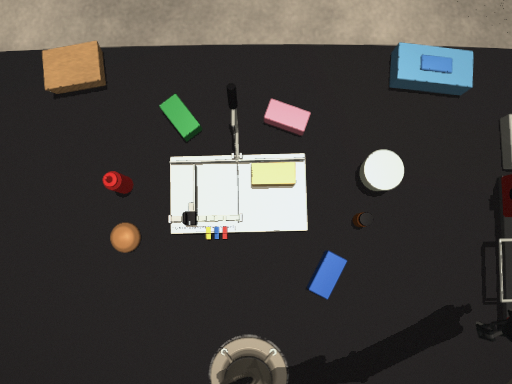

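View pics/side0.png

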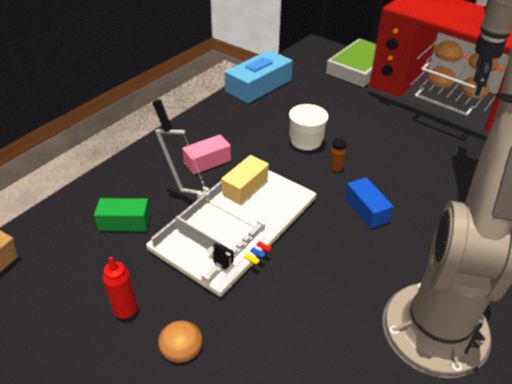

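The top view shows the board at u 170–307, v 153–234. The stop plate is near u 195, the tab at (190,218), the clips at u 208, 217 and 225 with red on the right, and the cheese at (273,174). I'll zoom in and measure next.

```bash
cat > h.py <<'E'
import cv2, numpy as np
from bench import readout, grab_frame, r
def cal(f):
    K=np.array([[f["fx"],0,f["cx"]],[0,f["fy"],f["cy"]],[0,0,1]]); return K,np.array(f["D"],float),np.array(f["rvec"],float),np.array(f["tvec"],float).reshape(3)
def ray(f,uv):
    K,D,rv,t=cal(f); R=cv2.Rodrigues(rv)[0]
    p=cv2.undistortPoints(np.array(uv,float).reshape(-1,1,2),K,D).reshape(-1,2)
    return -R.T@t, np.c_[p,np.ones(len(p))]@R
def onz(f,uv,z):
    c,d=ray(f,uv); s=(np.asarray(z)-c[2])/d[:,2]; return c+d*s[:,None]
def proj(f,X):
    K,D,rv,t=cal(f); return cv2.projectPoints(np.array(X,float).reshape(-1,1,3),rv,t,K,D)[0].reshape(-1,2)
def hsv(f): return cv2.cvtColor(f["pixels"],cv2.COLOR_RGB2HSV)
def crop(f,x0,y0,x1,y1,s,name):
    cv2.imwrite(name,cv2.resize(f["pixels"][y0:y1,x0:x1,::-1],None,fx=s,fy=s,interpolation=cv2.INTER_CUBIC))
E
python3 - <<'E'
from h import *
f=grab_frame("top"); g=grab_frame("side")
crop(f,160,140,320,245,5,"pics/topz.png"); crop(g,140,150,330,292,4,"pics/sidez.png")
for n,F in(("top",f),("side",g)):
    H=hsv(F); S=H[...,1]>110; V=H[...,2]>60
    for nm,lo,hi in(("red",0,6),("yel",22,34),("blu",105,125)):
        m=((H[...,0]>=lo)&(H[...,0]<=hi)&S&V)
        if nm=="red": m|=(H[...,0]>=174)&S&V
        k,l,st,c=cv2.connectedComponentsWithStats(m.astype(np.uint8))
        for i in range(1,k):
            if st[i,4]>15: print(n,nm,st[i],np.round(c[i],2), np.round(onz(F,c[i],[0.039])[0],4))
# board: white mask, quad
H=hsv(f); m=((H[...,1]<60)&(H[...,2]>150)).astype(np.uint8); m[:, :165]=0; m[:150]=0; m[240:]=0; m[:,312:]=0
m=cv2.morphologyEx(m,cv2.MORPH_CLOSE,np.ones((3,3)))
c=max(cv2.findContours(m,0,2)[0],key=cv2.contourArea)
rc=cv2.minAreaRect(c); print(rc); b=cv2.boxPoints(rc); print(b); print(np.round(onz(f,b,[.03]*4),4))
E
```

```text
top red [264 118  39  17 158] [282.9  126.27] [ 0.7624 -0.1078  0.039 ]
top red [102 171  32  23 522] [117.03 181.87] [0.5911 0.4051 0.039 ]
top red [222 227   6  12  60] [224.5 233.1] [0.4341 0.0711 0.039 ]
top yel [205 227   6  12  59] [207.59 232.98] [0.4344 0.1223 0.039 ]
top blu [421  55  31  18 462] [435.92  63.49] [ 0.9702 -0.6006  0.039 ]
top blu [214 227   5  12  49] [216.04 233.2 ] [0.4338 0.0967 0.039 ]
top blu [ 309  250   39   50 1008] [327.45 274.54] [ 0.3091 -0.2386  0.039 ]
side red [ 369    0  117   97 6303] [419.02  36.72] [ 0.6229 -1.312   0.039 ]
side red [503  27   9  28 146] [507.89  43.25] [ 0.2898 -1.5402  0.039 ]
side red [498  71   8  23  58] [501.55  84.29] [ 0.2045 -1.1388  0.039 ]
side red [484  99  17  33 224] [491.81 115.23] [ 0.1677 -0.8914  0.039 ]
side red [195 134  36  38 573] [214.05 157.77] [ 0.7525 -0.1098  0.039 ]
side red [189 140  15   6  16] [195.62 142.38] [ 0.8468 -0.1314  0.039 ]
side red [182 146  16  29 181] [188.93 161.92] [ 0.797  -0.0491  0.039 ]
side red [257 241  15  11  92] [264.27 246.43] [0.4281 0.0743 0.039 ]
side red [ 102  256   36   63 1496] [119.21 288.83] [0.6072 0.3816 0.039 ]
side yel [221 155  47  34 146] [244.18 170.58] [ 0.6464 -0.1197  0.039 ]
side yel [244 254  16  12  87] [251.99 258.94] [0.4272 0.1242 0.039 ]
side blu [246  61  26  10  74] [258.8   66.08] [ 0.9924 -0.6405  0.039 ]
side blu [ 345  177   49   52 1593] [368.35 202.04] [ 0.3028 -0.2271  0.039 ]
side blu [251 248  15  10  80] [258.2  252.81] [0.4273 0.0998 0.039 ]
((236.80282592773438, 190.86935424804688), (81.75383758544922, 138.98504638671875), 88.65210723876953)
[[166.36798 151.63843]
 [305.31458 148.36908]
 [307.23767 230.10028]
 [168.29108 233.36963]]
[[ 0.6863  0.2544  0.03  ]
 [ 0.6946 -0.1771  0.03  ]
 [ 0.4427 -0.1799  0.03  ]
 [ 0.4331  0.2441  0.03  ]]
```

View pics/topz.png

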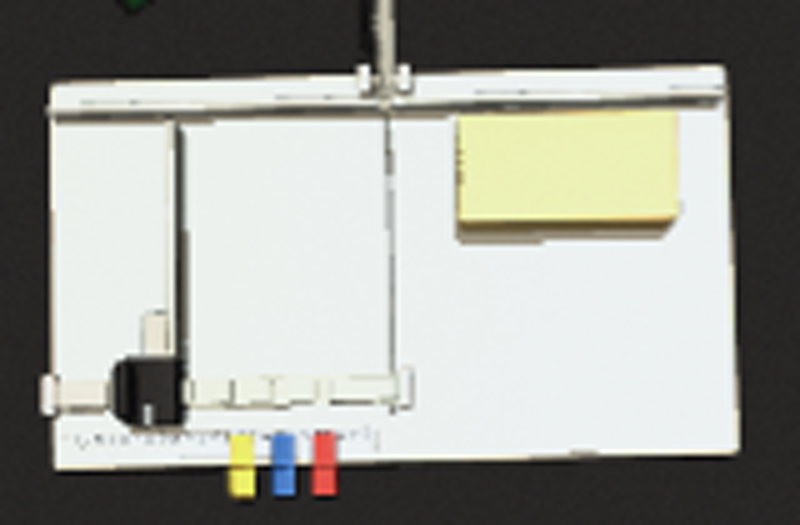

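View pics/sidez.png

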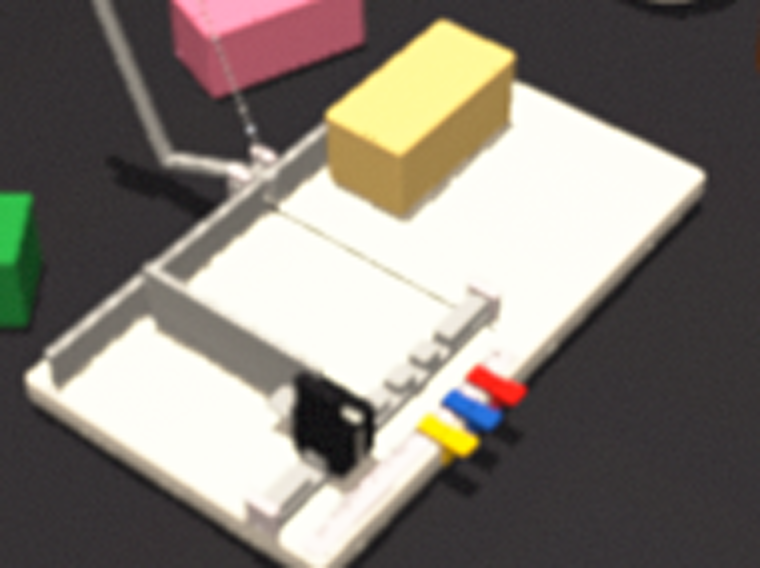

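The zooms give all four board corners in the top view, and the red clip is the one nearest the wire. Next is the cutter's pose from the corners, then the stop, clips and block in its frame.

```bash
cat > pose.py <<'E'
from h import *
from scipy.optimize import least_squares
f=grab_frame("top"); g=grab_frame("side")
# refine corners: fit lines to board edges in top image by gray threshold along scan lines, subpixel
def edge(F,a,b,inn,w=4):
    gr=cv2.GaussianBlur(cv2.cvtColor(F["pixels"],cv2.COLOR_RGB2GRAY),(0,0),.6).astype(np.float32)
    a,b,inn=map(lambda v:np.array(v,float),(a,b,inn)); pts=[]
    d=(b-a)/np.linalg.norm(b-a); n=np.array([-d[1],d[0]]); n*=np.sign(n@(inn-a))
    s=np.arange(-w,w+.01,.25)
    for t in np.linspace(.06,.94,40):
        p=a+t*(b-a)+s[:,None]*n
        v=cv2.remap(gr,p[:,0].astype(np.float32)[None],p[:,1].astype(np.float32)[None],cv2.INTER_LINEAR)[0]
        dv=np.diff(v); i=dv.argmax()
        if dv[i]>8: pts.append(p[i]+.125*n)
    return np.array(pts)
T=np.array([[170.6,233.6],[307.6,231],[305,153.6],[170,157]]); c=T.mean(0)
E=[edge(f,T[i],T[(i+1)%4],c) for i in range(4)]
W=[onz(f,e,[.03]*len(e)) for e in E]
for w in W:
    l=cv2.fitLine(w[:,:2].astype(np.float32),cv2.DIST_HUBER,0,1e-3,1e-3).ravel(); print(len(w),np.round(l,4),"deg",np.degrees(np.arctan2(l[1],l[0])))
# model: near edge x=-.14, right y=-.21, far x=.1, left y=.21
def res(p):
    ca,sa=np.cos(p[2]),np.sin(p[2]); out=[]
    for w,(k,v) in zip(W,((0,-.14),(1,-.21),(0,.1),(1,.21))):
        d=w[:,:2]-p[:2]; L=np.c_[d[:,0]*ca+d[:,1]*sa,-d[:,0]*sa+d[:,1]*ca]; out.append(L[:,k]-v)
    return np.concatenate(out)*1000
s=least_squares(res,[.57,.03,0],loss="soft_l1"); p=s.x
print("pose",np.round(p,4),np.degrees(p[2]))
i=0; rr=res(p)
for w in W: print(np.median(rr[i:i+len(w)])); i+=len(w)
np.save("pose.npy",p)
E
python3 pose.py
cat >> h.py <<'E'
def toC(P,p=None):
    p=np.load("pose.npy") if p is None else p
    P=np.atleast_2d(P); d=P[:,:2]-p[:2]; c,s=np.cos(p[2]),np.sin(p[2])
    return np.c_[d[:,0]*c+d[:,1]*s,-d[:,0]*s+d[:,1]*c,P[:,2]]
def toW(P):
    p=np.load("pose.npy"); P=np.atleast_2d(np.array(P,float)); c,s=np.cos(p[2]),np.sin(p[2])
    return np.c_[p[0]+P[:,0]*c-P[:,1]*s,p[1]+P[:,0]*s+P[:,1]*c,P[:,2]]
E
python3 - <<'E'
from h import *
f=grab_frame("top"); g=grab_frame("side")
for n,F,c in(("top",f,[[224.5,233.1],[216.04,233.2],[207.59,232.98]]),("side",g,[[264.27,246.43],[258.2,252.81],[251.99,258.94]])):
    print(n,np.round(toC(onz(F,c,[.037]*3))*1000,1))
# block top at z=.09 & index line
for n,F in(("top",f),("side",g)):
    H=hsv(F); m=((H[...,0]>=18)&(H[...,0]<=36)&(H[...,1]>50)&(H[...,2]>(225 if n=="side" else 120))).astype(np.uint8)
    if n=="top": m[:,:245]=0; m[200:]=0
    k,l,st,cc=cv2.connectedComponentsWithStats(m); i=1+st[1:,4].argmax()
    c=cv2.findContours((l==i).astype(np.uint8),0,2)[0][0]; rc=cv2.minAreaRect(c); q=cv2.boxPoints(rc)
    print(n,st[i],np.round(q,1).tolist()); print(np.round(toC(onz(F,q,[.09]*4))*1000,1))
# overlay check
draw=f["pixels"][:,:,::-1].copy(); dg=g["pixels"][:,:,::-1].copy()
o=[[-.14,-.21,.03],[-.14,.21,.03],[.1,.21,.03],[.1,-.21,.03]]
for im,F in((draw,f),(dg,g)):
    print(np.round(proj(F,toW(o)),1).tolist())
E
```

```text
38 [ 0.0229 -0.9997  0.4389 -0.0347] deg -88.68533
40 [ 0.9998  0.0212  0.5589 -0.178 ] deg 1.21266
39 [ 0.0222 -0.9998  0.6771  0.033 ] deg -88.72823
40 [0.9999 0.0126 0.5555 0.2432] deg 0.7191412
pose [0.5773 0.0328 0.0223] 1.2794907924651373
0.19843835820723688
-0.3899931320626021
-0.23968741612116762
0.5726556958903645
top [[-142.3   41.6   37. ]
 [-142.1   67.3   37. ]
 [-140.8   92.9   37. ]]
side [[-147.2   43.4   37. ]
 [-147.5   68.9   37. ]
 [-147.    93.3   37. ]]
top [ 245    0  267   49 6793] [[245.0, 0.0], [511.0, 0.0], [511.0, 48.0], [245.0, 48.0]]
[[ 576.2  -37.3   90. ]
 [ 577.2 -894.8   90. ]
 [ 411.7 -872.4   90. ]
 [ 417.2  -34.1   90. ]]
side [222 156  46  33 744] [[221.3000030517578, 178.10000610351562], [255.6999969482422, 149.39999389648438], [268.20001220703125, 164.5], [233.8000030517578, 193.1999969482422]]
[[  58.2  -43.8   90. ]
 [  59.8 -200.2   90. ]
 [  -7.8 -166.7   90. ]
 [  -5.   -17.7   90. ]]
[[307.4, 230.3], [169.7, 233.5], [169.3, 156.0], [304.7, 152.4]]
[[315.4, 191.9], [218.7, 291.0], [144.2, 242.8], [246.5, 158.8]]
```

Clip positions come out at y = 42, 67 and 92 mm, which matches the notches exactly. Red is therefore joint value 0.025. Next I'll place the block and stop.

```bash
python3 - <<'E'
from h import *
f=grab_frame("top"); g=grab_frame("side")
Z=lambda q:np.array(q)/5+[160-.4,140-.4]
print("block",np.round(toC(onz(f,Z([[458,113],[678,111],[680,216],[458,220]]),[.09]*4))*1000,1))
S=lambda q:np.array(q)/4+[140-.4,150-.4]
print("blockside",np.round(toC(onz(g,S([[328,115],[445,20],[516,58],[403,150]]),[.09]*4))*1000,1))
print("plate top face edge",np.round(toC(onz(f,Z([[178,125],[180,350]]),[.083]*2))*1000,1))
print("idx top",np.round(toC(onz(f,Z([[149,413]]),[.07]))*1000,1))
print("tab black top z106",np.round(toC(onz(f,Z([[115,360],[115,420],[183,360],[130,358],[155,358]]),[.106]*5))*1000,1))
print("side idx (z=.06..)",[np.round(toC(onz(g,S([[352,412]]),[z]))*1000,1).tolist() for z in(.05,.07,.09)])
print("side plate top",np.round(toC(onz(g,S([[150,268],[285,335]]),[.083]*2))*1000,1))
for a in(.14,.15,.155,.16): print(a,np.round((proj(f,toW([[-.095,a+.034,.091],[-.095,a+.034,.106],[-.115,a+.017,.06],[-.079,a+.034,.106],[-.111,a+.034,.106],[-.111,a+.024,.106]]))-[159.6,139.6])*5).tolist())
# other things' footprints in cutter frame
print("tcp",toC(readout.get_obs()["tcp_pos"]))
for n,uv,z in(("sauce",[117,182],.05),("bun",[125,237],.05),("tub",[383,170],.1),("pepper",[364,218],.09),("pink",[287,117],.06),("blue",[327,274],.06)):
    print(n,np.round(onz(f,[uv],[z]),3),np.round(toC(onz(f,[uv],[z])),3))
E
```

```text
block [[  63.7  -45.    90. ]
 [  61.7 -174.5   90. ]
 [  -0.6 -173.7   90. ]
 [   0.3  -43.6   90. ]]
blockside [[  56.8  -43.6   90. ]
 [  56.4 -172.7   90. ]
 [  -7.6 -168.7   90. ]
 [  -4.   -46.4   90. ]]
plate top face edge [[ 62.1 121.5  83. ]
 [-71.7 121.8  83. ]]
idx top [[-107.9  142.7   70. ]]
tab black top z106 [[ -77.9  156.3  106. ]
 [-112.5  156.7  106. ]
 [ -78.8  116.8  106. ]
 [ -76.9  147.6  106. ]
 [ -77.3  133.   106. ]]
side idx (z=.06..) [[[-95.5, 121.6, 50.0]], [[-106.5, 134.7, 70.0]], [[-117.6, 147.8, 90.0]]]
side plate top [[ 57.9 128.4  83. ]
 [-44.4 120.6  83. ]]
0.14 [[90.0, 391.0], [85.0, 390.0], [128.0, 426.0], [85.0, 363.0], [85.0, 418.0], [102.0, 418.0]]
0.15 [[73.0, 392.0], [68.0, 391.0], [111.0, 426.0], [68.0, 363.0], [68.0, 418.0], [85.0, 418.0]]
0.155 [[64.0, 392.0], [59.0, 391.0], [103.0, 426.0], [59.0, 363.0], [59.0, 419.0], [77.0, 418.0]]
0.16 [[56.0, 392.0], [51.0, 391.0], [95.0, 427.0], [50.0, 363.0], [51.0, 419.0], [68.0, 418.0]]
tcp [[-0.38457283 -0.66664245  0.23125577]]
sauce [[0.589 0.402 0.05 ]] [[0.02  0.368 0.05 ]]
bun [[0.422 0.373 0.05 ]] [[-0.148  0.343  0.05 ]]
tub [[ 0.617 -0.397  0.1  ]] [[ 0.03  -0.431  0.1  ]]
pepper [[ 0.477 -0.34   0.09 ]] [[-0.109 -0.37   0.09 ]]
pink [[ 0.786 -0.119  0.06 ]] [[ 0.205 -0.157  0.06 ]]
blue [[ 0.313 -0.234  0.06 ]] [[-0.27  -0.261  0.06 ]]
```

```bash
cat >> h.py <<'E'
from scipy.spatial.transform import Rotation as Ro
def plan(goalC, yawdeg_cutter=0.0, flip=False):
    """goalC: TCP goal in cutter frame (m); tool down with tool x along cutter x (+yaw), flip = tool x along -x"""
    o=readout.get_obs(); R0=Ro.from_rotvec(o["orientation"]); p=np.load("pose.npy")
    a=p[2]+np.radians(yawdeg_cutter)+(np.pi if flip else 0)
    Rt=Ro.from_euler("z",a)*Ro.from_euler("x",np.pi)
    d=R0.inv().apply(toW(goalC)[0]-o["tcp_pos"])*1000
    return np.round(d,1), np.round(np.degrees((R0.inv()*Rt).as_rotvec()),1)
def st():
    o=readout.get_obs(); return "t %.2f C %s F %s w %.1f"%(o["clock"],np.round(toC(o["tcp_pos"])[0]*1000,1),np.round(o["contact_force"],1),o["grip_width"]*1000)
E
python3 - <<'E'
from h import *
o=readout.get_obs(); R=Ro.from_rotvec(o["orientation"]).as_matrix(); print(R.round(3))
for fl in(False,True):
    print(fl,plan([-.095,.20,.2313],0,fl), plan([-.14,-.15,.2313],0,fl),plan([-.095,.20,.08],0,fl))
E
```

```text
[[ 0.308 -0.952 -0.   ]
 [-0.952 -0.308  0.   ]
 [-0.     0.    -1.   ]]
False (array([-747.5, -525.6,    0. ]), array([ -0. ,   0. , -73.4])) (array([-425. , -382.3,   -0. ]), array([ -0. ,   0. , -73.4])) (array([-747.4, -525.6,  151.3]), array([ -0. ,   0. , -73.4]))
True (array([-747.5, -525.6,    0. ]), array([  0. ,   0. , 106.6])) (array([-425. , -382.3,   -0. ]), array([  0. ,   0. , 106.6])) (array([-747.4, -525.6,  151.3]), array([  0. ,   0. , 106.6]))
```

The stop sits in the 0.125 notch, with its tab face at y≈158. First I'll go to a waypoint with the fingers closing, then beyond the tab.

```bash
python3 -m handwheel '-15 -13 -5 0 0 -1 0; -45 -40 -10 0 0 -4 0; -85 -76 -15 0 0 -8 0; -128 -115 -20 0 0 -12 0; -170 -153 -20 0 0 -17 0; -213 -191 -20 0 0 -22 0; -255 -229 -20 0 0 -27 0; -298 -268 -20 0 0 -31 0; -340 -306 -20 0 0 -36 0; -380 -344 -20 0 0 -40 0; -410 -370 -20 0 0 -44 0; -425 -382 -20 0 0 -45 0' 30; python3 - <<'E'
from h import *
print(st()); print(plan([-.095,.20,.25]), plan([-.095,.20,.08]))
E
```

```text
clock: 2.0
tcp_pos: [0.4407, -0.1174, 0.2518]
orientation: [3.056, -0.728, 0.001]
contact_force: [-0.5, -0.6, -0.2]
grip_width: -0.0003
t 2.00 C [-139.9 -147.1  251.8] F [-0.5 -0.6 -0.2] w -0.3
(array([-123.7, -327.4,    1.6]), array([  0. ,  -0.1, -28.1])) (array([-123.8, -327.5,  171.6]), array([  0. ,  -0.1, -28.1]))
```

```bash
python3 -m handwheel '-6 -17 0 0 0 -2 0; -20 -54 0 0 0 -5 0; -37 -98 0 0 0 -9 0; -55 -145 0 0 0 -13 0; -73 -192 0 0 0 -17 0; -90 -238 0 0 0 -21 0; -106 -280 20 0 0 -25 0; -117 -308 55 0 0 -28 0; -122 -318 95 0 0 -28 0; -122 -318 130 0 0 -28 0; -122 -318 160 0 0 -28 0; -122 -318 170 0 0 -28 0'; python3 - <<'E'
from h import *
print(st()); print(plan([-.095,.169,.08]))
f=grab_frame("top"); g=grab_frame("side")
crop(f,150,140,310,245,5,"pics/t2.png"); crop(g,140,150,330,292,4,"pics/s2.png")
E
```

```text
clock: 3.5
tcp_pos: [0.4756, 0.2168, 0.0796]
orientation: [3.139, 0.024, -0.004]
contact_force: [-0.5, -0.3, 1.0]
grip_width: -0.0004
t 3.50 C [-97.5 186.2  79.6] F [-0.5 -0.3  1. ] w -0.4
(array([ 2.7, 17.1, -0.4]), array([ 0.1,  0.2, -0.4]))
```

View pics/s2.png

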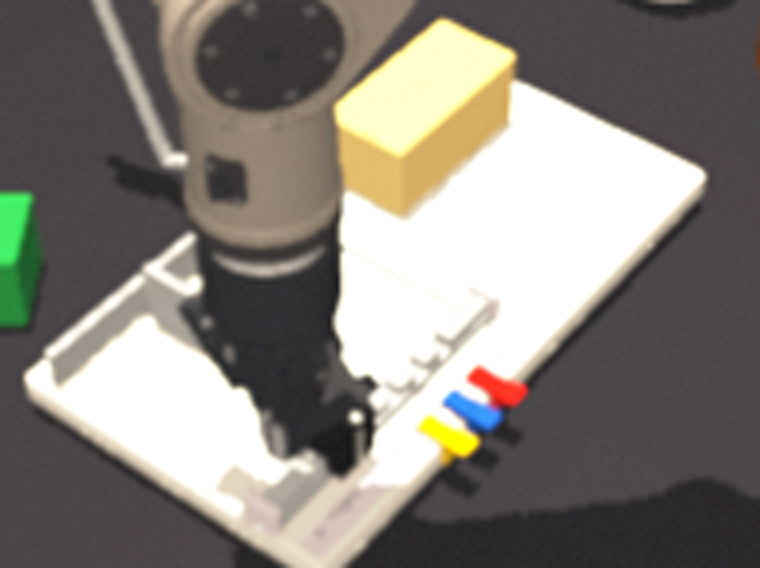

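View pics/t2.png

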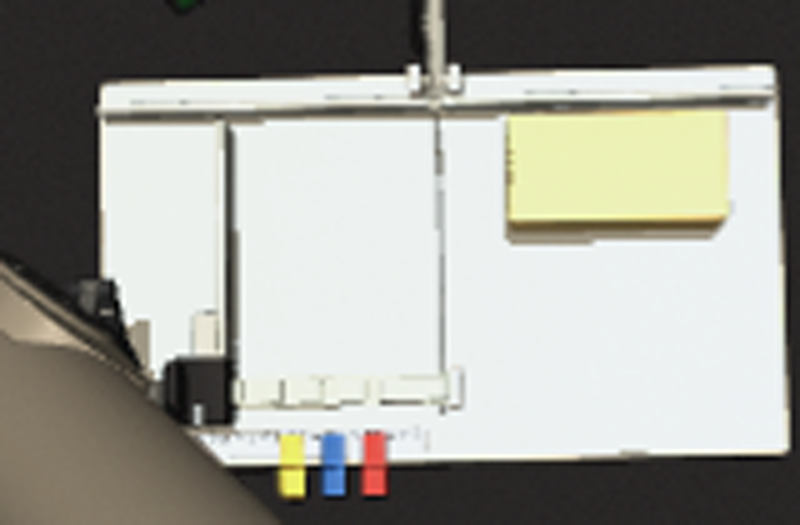

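The closed fingers are behind the tab and nothing has moved. Now I'll approach slowly to contact.

```bash
python3 -m handwheel '1 4 0 0 0 0 0; 2 8 0 0 0 0 0; 3 11 0 0 0 0 0; 3 13 0 0 0 0 0; 3 15 0 0 0 0 0; 3 17 0 0 0 0 0; 3 19 0 0 0 0 0'; python3 -c "
from h import *
print(st())"
```

```text
clock: 4.47
tcp_pos: [0.4798, 0.2003, 0.0814]
orientation: [-3.14, -0.026, -0.001]
contact_force: [-0.0, 5.0, -2.8]
grip_width: -0.0001
t 4.47 C [-93.7 169.6  81.4] F [-0.   5.  -2.8] w -0.1
```

```bash
python3 -m handwheel '0 3 0 0 0 0 0; 0 6 0 0 0 0 0; 0 9 0 0 0 0 0; 0 13 0 0 0 0 0; 0 17 0 0 0 0 0; 0 21 0 0 0 0 0; 0 25 0 0 0 0 0'; python3 -c "
from h import *
print(st())"
python3 -m handwheel '0 4 0 0 0 0 0; 0 8 0 0 0 0 0; 0 12 0 0 0 0 0; 0 16 0 0 0 0 0; 0 20 0 0 0 0 0; 0 24 0 0 0 0 0'; python3 -c "
from h import *
print(st())"
```

```text
clock: 5.35
tcp_pos: [0.4804, 0.1753, 0.0814]
orientation: [-3.139, -0.025, -0.001]
contact_force: [-0.0, 9.1, -4.8]
grip_width: -0.0
t 5.35 C [-93.7 144.6  81.4] F [-0.   9.1 -4.8] w -0.0
clock: 6.1
tcp_pos: [0.4806, 0.1504, 0.0813]
orientation: [-3.141, -0.025, -0.0]
contact_force: [-0.7, 7.4, -2.2]
grip_width: -0.0002
t 6.10 C [-94.  119.7  81.3] F [-0.7  7.4 -2.2] w -0.2
```

```bash
python3 -m handwheel '0 4 0 0 0 0 0; 0 8 0 0 0 0 0; 0 12 0 0 0 0 0; 0 16 0 0 0 0 0; 0 20 0 0 0 0 0; 0 24 0 0 0 0 0'; python3 -c "
from h import *
print(st())"
python3 -m handwheel '0 3 0 0 0 0 0; 0 6 0 0 0 0 0; 0 9 0 0 0 0 0; 0 12 0 0 0 0 0; 0 14 0 0 0 0 0'; python3 -c "
from h import *
print(st())"
```

```text
clock: 6.85
tcp_pos: [0.481, 0.1258, 0.0812]
orientation: [3.141, 0.024, -0.0]
contact_force: [-0.8, 5.2, -0.4]
grip_width: 0.0003
t 6.85 C [-94.2  95.1  81.2] F [-0.8  5.2 -0.4] w 0.3
clock: 7.48
tcp_pos: [0.4813, 0.1117, 0.0813]
orientation: [3.141, 0.024, -0.0]
contact_force: [-0.3, 1.8, 0.0]
grip_width: -0.0002
t 7.47 C [-94.2  81.   81.3] F [-0.3  1.8  0. ] w -0.2
```

```bash
python3 -m handwheel '0 2 0 0 0 0 0; 0 4 0 0 0 0 0; 0 6 0 0 0 0 0; 0 7 0 0 0 0 0; 0 8 0 0 0 0 0'; python3 -c "
from h import *
print(st())"
python3 -m handwheel '0 1 0 0 0 0 0; 0 2 0 0 0 0 0'; python3 -c "
from h import *
print(st())
f=grab_frame('top'); g=grab_frame('side')
crop(f,160,140,320,245,5,'pics/t3.png'); crop(g,140,150,330,292,4,'pics/s3.png')"
```

```text
clock: 8.1
tcp_pos: [0.4811, 0.1039, 0.0812]
orientation: [3.141, 0.025, -0.001]
contact_force: [-0.5, 0.6, 0.2]
grip_width: 0.0
t 8.10 C [-94.6  73.2  81.2] F [-0.5  0.6  0.2] w 0.0
clock: 8.35
tcp_pos: [0.4814, 0.1023, 0.0813]
orientation: [3.141, 0.025, -0.0]
contact_force: [0.4, 0.4, 1.0]
grip_width: -0.0002
t 8.35 C [-94.4  71.6  81.3] F [0.4 0.4 1. ] w -0.2
```

View pics/t3.png

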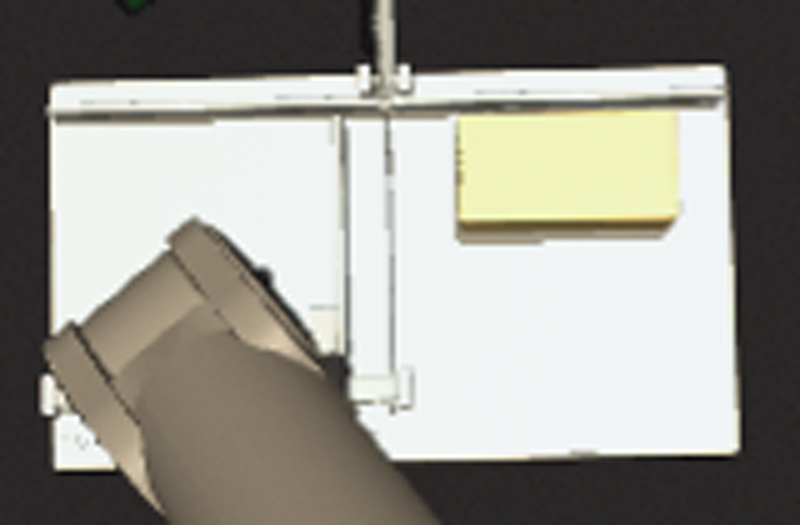

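View pics/s3.png

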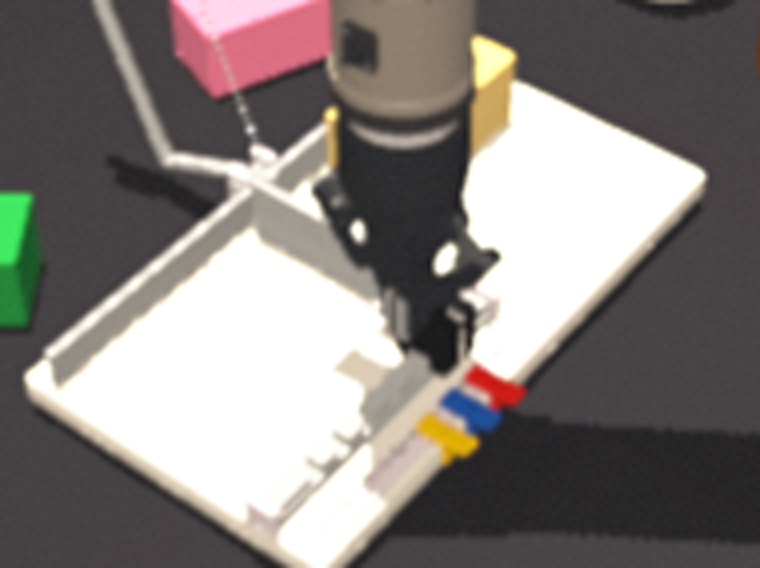

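The plate edge moved from u≈178 to u≈345 in the zoom and the force dropped to near zero, so the ball appears to be in the notch. I'll back off, lift and check the index line.

```bash
python3 -m handwheel '0 -6 0 0 0 0 0; 0 -16 0 0 0 0 0; 0 -25 -15 0 0 0 0; 0 -25 -50 0 0 0 0; 0 -25 -95 0 0 0 0; 0 -10 -140 0 0 0 0; -10 25 -165 0 0 0 15; -20 70 -170 0 0 0 30; -20 120 -170 0 0 0 30; -20 165 -170 0 0 0 30; -15 210 -170 0 0 0 30; -10 235 -170 0 0 0 30'; python3 - <<'E'
from h import *
print(st())
f=grab_frame('top'); g=grab_frame('side')
crop(f,160,140,320,245,5,'pics/t4.png'); crop(g,140,150,330,292,4,'pics/s4.png')
E
```

```text
clock: 9.95
tcp_pos: [0.4753, -0.1345, 0.2524]
orientation: [3.141, 0.023, 0.002]
contact_force: [-0.2, 0.7, 0.1]
grip_width: 0.0299
t 9.95 C [-105.7 -165.   252.4] F [-0.2  0.7  0.1] w 29.9
```

View pics/t4.png

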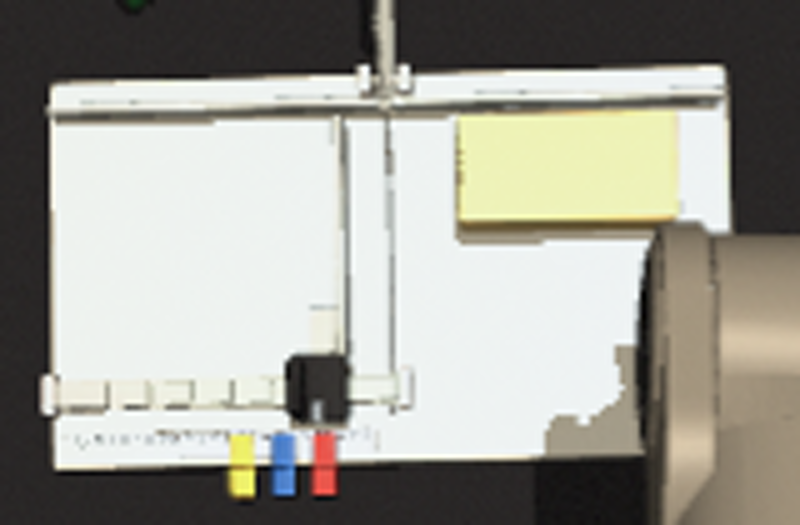

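View pics/s4.png

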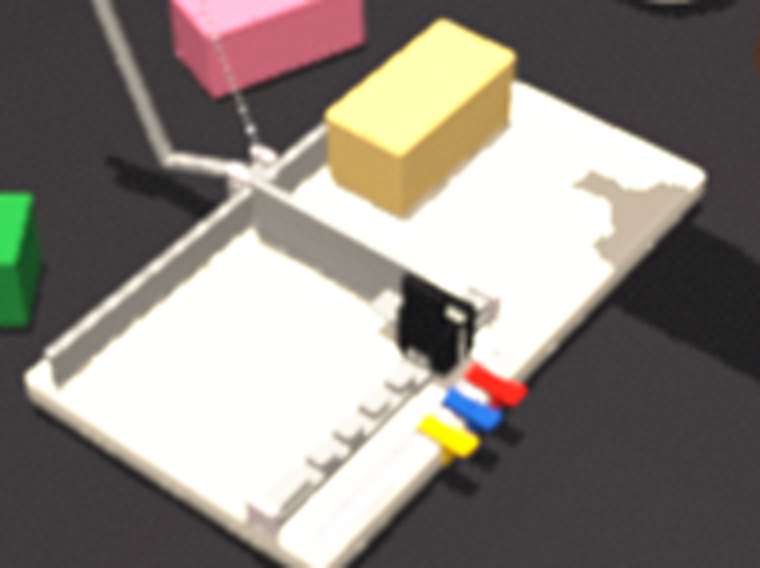

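```bash
python3 - <<'E'
from h import *
f=grab_frame('top')
Z=lambda q:np.array(q)/5+[160-.4,140-.4]
print("plate",np.round(toC(onz(f,Z([[346,125],[348,340]]),[.083]*2))*1000,1))
print("idx shift",np.round(toC(onz(f,Z([[149,413],[317,410]]),[.07]*2))*1000,1))
# index line centroid: bright in dark tab region
G=cv2.cvtColor(f["pixels"],cv2.COLOR_RGB2GRAY); print(G[218:226,216:232])
for a in(.023,.025,.027): print(a,np.round((proj(f,toW([[-.115,a+.017,.05],[-.115,a+.017,.075],[-.095,a+.034,.106]]))-[159.6,139.6])*5).tolist())
print(plan([.028,-.205,.25]),plan([.028,-.205,.05]))
E
```

```text
plate [[ 59.4  21.6  83. ]
 [-68.1  22.7  83. ]]
idx shift [[-107.9  142.7   70. ]
 [-108.4   42.8   70. ]]
[[223  74  42  39  21  42  50  50  52  53  53  56  48 107 214 240]
 [225  73  41  37  18  32  50  51  51  51  53  54  49 106 213 240]
 [225  74  41  37  19  35  82 129  92  53  52  56  48  41  98 139]
 [125  53  41  35  21  36 112 179  92  52  52  53  50  71 175 239]
 [228 118  20  18  19  40 112 182  94  52  52  53  50  73 178 241]
 [241 226  74  18  26  41 110 182  97  41  42  42  36 105 212 241]
 [241 229 115 105  55  80  97 131 119  78  80  79  80 153 240 241]
 [241 232 154 153 153 153 153 154 154 153 154 153 153 187 242 241]]
0.023 [[325.0, 422.0], [321.0, 421.0], [287.0, 386.0]]
0.025 [[321.0, 422.0], [318.0, 421.0], [283.0, 386.0]]
0.027 [[318.0, 422.0], [314.0, 421.0], [280.0, 386.0]]
(array([133.8,  40.5,   2.1]), array([-0. , -0. , -0.4])) (array([133.6,  40.6, 202.1]), array([-0. , -0. , -0.4]))
```

The stop moved 99.9 mm and the index line lies at y≈42.8 against the red clip's 41.6–43.4, so it is in the notch. Now I'll take the slightly opened fingers behind the cheese.

```bash
python3 -m handwheel '10 10 0 0 0 0 30; 35 25 0 0 0 0 30; 70 40 0 0 0 0 30; 105 42 0 0 0 0 30; 128 42 20 0 0 0 30; 134 42 60 0 0 0 30; 134 42 105 0 0 0 30; 134 42 150 0 0 0 30; 134 42 180 0 0 0 30; 134 42 198 0 0 0 30; 134 42 205 0 0 0 30; 134 42 205 0 0 0 30'; python3 - <<'E'
from h import *
print(st())
f=grab_frame('top'); g=grab_frame('side')
crop(f,160,140,320,245,5,'pics/t5.png'); crop(g,140,120,330,262,4,'pics/s5.png')
print(plan([.028,-.1845,.045]))
E
```

```text
clock: 11.6
tcp_pos: [0.6105, -0.1724, 0.0468]
orientation: [3.141, 0.026, 0.001]
contact_force: [0.0, -0.1, 0.7]
grip_width: 0.03
t 11.60 C [  28.6 -205.9   46.8] F [ 0.  -0.1  0.7] w 30.0
(array([ -1.1, -21.6,   2.6]), array([ 0. , -0.1, -0.4]))
```

View pics/t5.png

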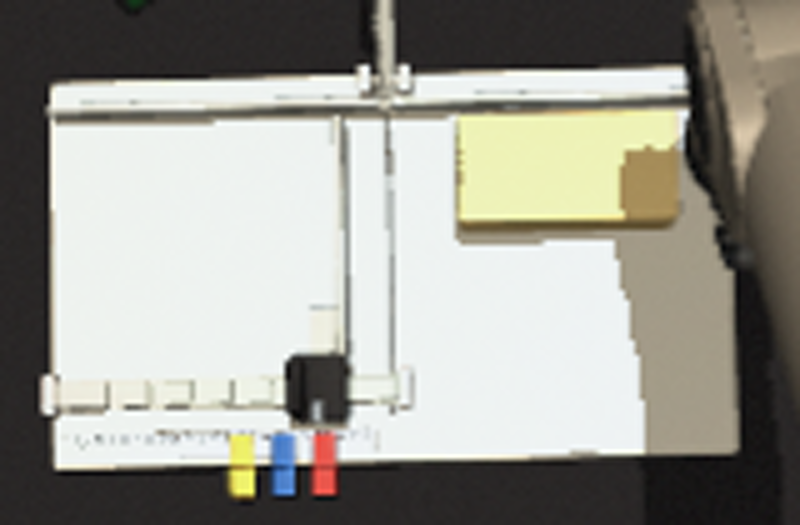

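View pics/s5.png

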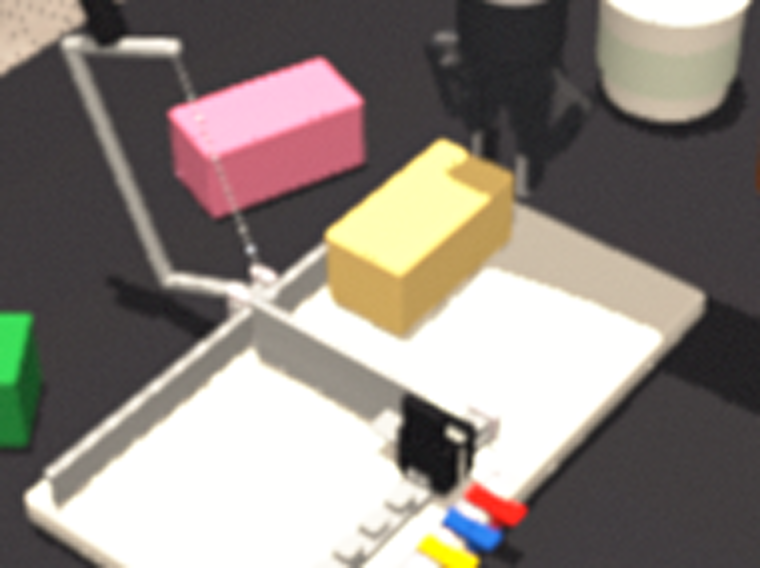

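```bash
python3 -m handwheel '0 -4 0 0 0 0 30; 0 -9 0 0 0 0 30; 0 -13 0 0 0 0 30; 0 -16 0 0 0 0 30; 0 -18 0 0 0 0 30; 0 -20 0 0 0 0 30; 0 -22 0 0 0 0 30; 0 -24 0 0 0 0 30; 0 -26 0 0 0 0 30; 0 -28 0 0 0 0 30'; python3 - <<'E'
from h import *
print(st())
E
```

```text
clock: 12.95
tcp_pos: [0.6094, -0.1445, 0.0463]
orientation: [3.141, 0.025, -0.0]
contact_force: [-0.9, -1.8, -0.1]
grip_width: 0.0298
t 12.95 C [  28.1 -178.    46.3] F [-0.9 -1.8 -0.1] w 29.8
```

Contact, with the cheese sliding at 1.8 N. I'll go on at moderate speed for 46 mm, then look.

```bash
python3 -m handwheel '0 -3 0 0 0 0 30; 0 -7 0 0 0 0 30; 0 -11 0 0 0 0 30; 0 -15 0 0 0 0 30; 0 -19 0 0 0 0 30; 0 -23 0 0 0 0 30; 0 -27 0 0 0 0 30; 0 -31 0 0 0 0 30; 0 -35 0 0 0 0 30; 0 -39 0 0 0 0 30; 0 -43 0 0 0 0 30; 0 -46 0 0 0 0 30'; python3 - <<'E'
from h import *
print(st())
f=grab_frame('top'); g=grab_frame('side')
crop(f,160,140,320,245,5,'pics/t6.png'); crop(g,140,120,330,262,4,'pics/s6.png')
E
```

```text
clock: 14.45
tcp_pos: [0.6086, -0.0982, 0.0463]
orientation: [-3.141, -0.026, -0.0]
contact_force: [-0.2, -1.5, -1.1]
grip_width: 0.0302
t 14.45 C [  28.4 -131.7   46.3] F [-0.2 -1.5 -1.1] w 30.2
```

View pics/t6.png

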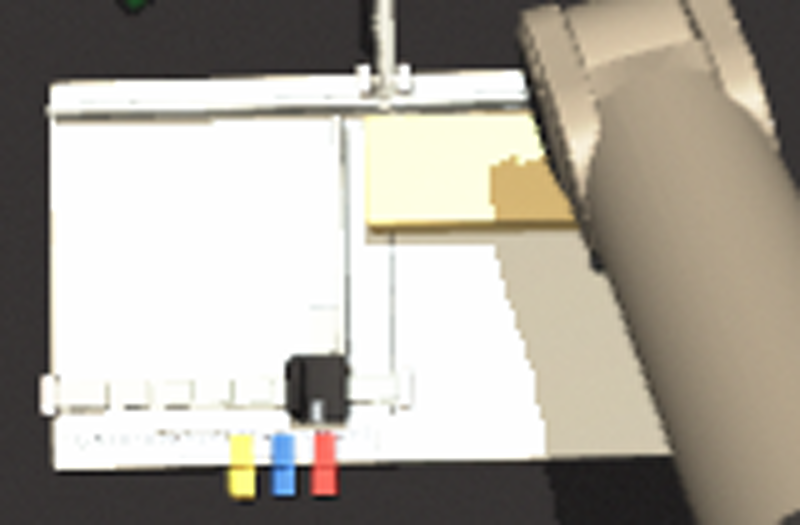

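View pics/s6.png

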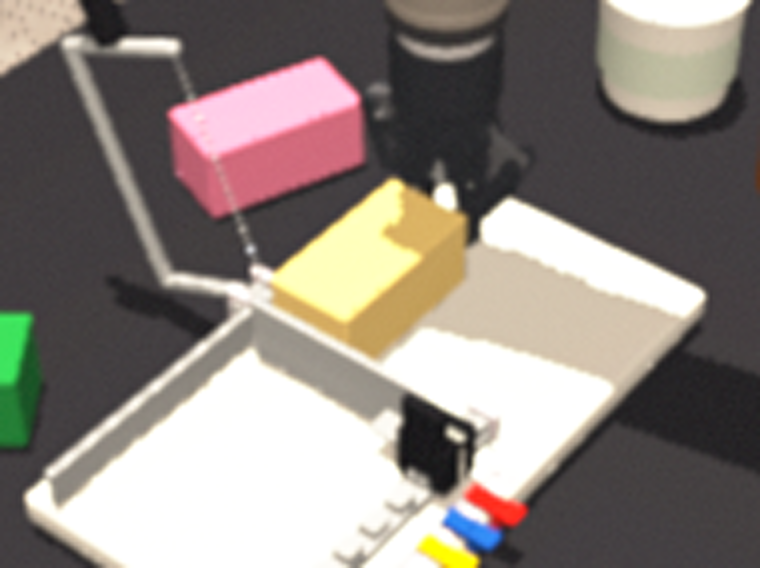

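```bash
python3 - <<'E'
from h import *
f=grab_frame('top')
Z=lambda q:np.array(q)/5+[160-.4,140-.4]
print(np.round(toC(onz(f,Z([[365,115],[368,226],[346,125],[348,340]]),[.09,.09,.083,.083]))*1000,1))
E
python3 -m handwheel '0 -2 0 0 0 0 30; 0 -4 0 0 0 0 30; 0 -6 0 0 0 0 30; 0 -7 0 0 0 0 30; 0 -8 0 0 0 0 30; 0 -9 0 0 0 0 30'; python3 -c "
from h import *
print(st())"
```

```text
[[ 63.9   9.8  90. ]
 [ -1.9   9.3  90. ]
 [ 59.4  21.6  83. ]
 [-68.1  22.7  83. ]]
clock: 15.35
tcp_pos: [0.6086, -0.0896, 0.0463]
orientation: [3.141, 0.025, 0.0]
contact_force: [0.4, -2.5, 0.0]
grip_width: 0.0299
t 15.35 C [  28.5 -123.1   46.3] F [ 0.4 -2.5  0. ] w 29.9
```

```bash
python3 -m handwheel '0 -0.5 0 0 0 0 30; 0 -1 0 0 0 0 30; 0 -1.5 0 0 0 0 30; 0 -2 0 0 0 0 30'; python3 -c "
from h import *
print(st())"; python3 -m handwheel '0 -0.5 0 0 0 0 30; 0 -1 0 0 0 0 30; 0 -1 0 0 0 0 30'; python3 -c "
from h import *
print(st())
f=grab_frame('top'); crop(f,160,140,320,245,5,'pics/t7.png')
g=grab_frame('side'); crop(g,160,170,300,262,5,'pics/s7.png')"
```

```text
clock: 15.85
tcp_pos: [0.6085, -0.0876, 0.0463]
orientation: [3.141, 0.025, 0.0]
contact_force: [0.4, -2.6, -0.4]
grip_width: 0.0304
t 15.85 C [  28.5 -121.1   46.3] F [ 0.4 -2.6 -0.4] w 30.4
clock: 16.23
tcp_pos: [0.6085, -0.0865, 0.0463]
orientation: [-3.141, -0.025, 0.0]
contact_force: [0.0, -1.7, 0.7]
grip_width: 0.0303
t 16.23 C [  28.5 -119.9   46.3] F [ 0.  -1.7  0.7] w 30.3
```

View pics/t7.png

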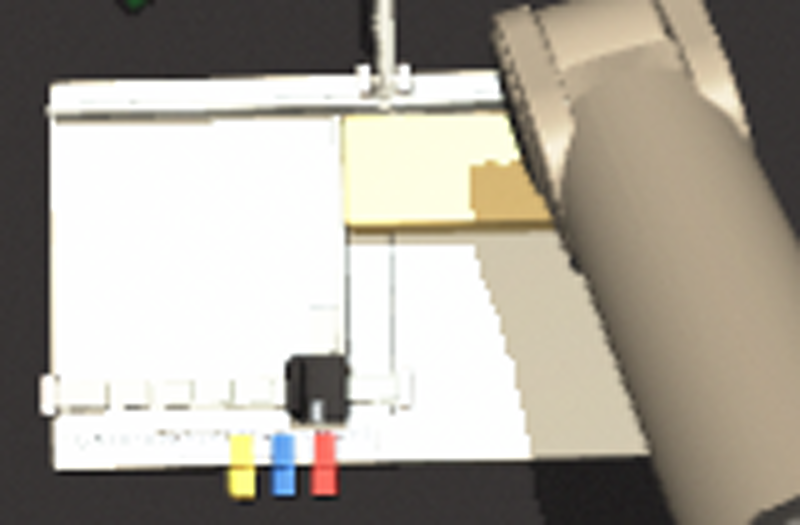

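View pics/s7.png

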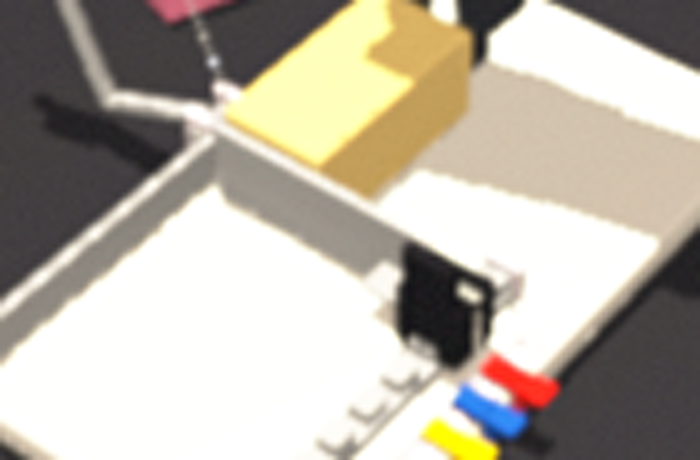

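The front edge is now near zoom u 345, almost on the plate. No force rise yet, so I'll go on in small steps.

```bash
for i in 1; do python3 -m handwheel '0 -0.5 0 0 0 0 30; 0 -1 0 0 0 0 30; 0 -1 0 0 0 0 30'; done; python3 -c "
from h import *
print(st())"; python3 -m handwheel '0 -0.5 0 0 0 0 30; 0 -1 0 0 0 0 30; 0 -1 0 0 0 0 30';python3 -c "
from h import *
print(st())"
```

```text
clock: 16.7
tcp_pos: [0.6084, -0.0855, 0.0463]
orientation: [-3.141, -0.025, 0.0]
contact_force: [-0.2, -1.3, -0.5]
grip_width: 0.0298
t 16.70 C [  28.5 -119.    46.3] F [-0.2 -1.3 -0.5] w 29.8
clock: 17.08
tcp_pos: [0.6084, -0.0852, 0.0463]
orientation: [3.141, 0.024, -0.0]
contact_force: [0.4, -3.9, 0.3]
grip_width: 0.0295
t 17.07 C [  28.5 -118.7   46.3] F [ 0.4 -3.9  0.3] w 29.5
```

Contact: the last 1 mm command gave only 0.3 mm of motion and the force rose to 3.9 N. One tiny squaring nudge, then I'll withdraw.

```bash
python3 -m handwheel '0 -0.3 0 0 0 0 30; 0 -0.6 0 0 0 0 30; 0 -0.6 0 0 0 0 30; 0 -0.6 0 0 0 0 30'; python3 -c "
from h import *
print(st())"; python3 -m handwheel '0 3 0 0 0 0 30; 0 10 0 0 0 0 30; 0 22 0 0 0 0 30; 0 36 0 0 0 0 30; 0 50 -15 0 0 0 30; 0 55 -60 0 0 0 30; -10 60 -110 0 0 0 30; -50 70 -150 0 0 0 30; -100 80 -170 0 0 0 30; -140 90 -170 0 0 0 30; -160 95 -170 0 0 0 30; -160 95 -170 0 0 0 30'; python3 - <<'E'
from h import *
print(st())
f=grab_frame('top'); crop(f,160,140,320,245,5,'pics/t8.png')
g=grab_frame('side'); crop(g,140,120,330,262,4,'pics/s8.png'); cv2.imwrite('pics/top8.png',f['pixels'][:,:,::-1])
E
```

```text
clock: 17.58
tcp_pos: [0.6086, -0.0851, 0.0463]
orientation: [3.14, 0.024, 0.0]
contact_force: [0.8, -5.6, 0.2]
grip_width: 0.0299
t 17.57 C [  28.6 -118.6   46.3] F [ 0.8 -5.6  0.2] w 29.9
clock: 19.08
tcp_pos: [0.4492, -0.1825, 0.2169]
orientation: [3.14, 0.022, 0.001]
contact_force: [0.7, 0.8, 0.2]
grip_width: 0.03
t 19.07 C [-132.8 -212.4  216.9] F [0.7 0.8 0.2] w 30.0
```

View pics/t8.png

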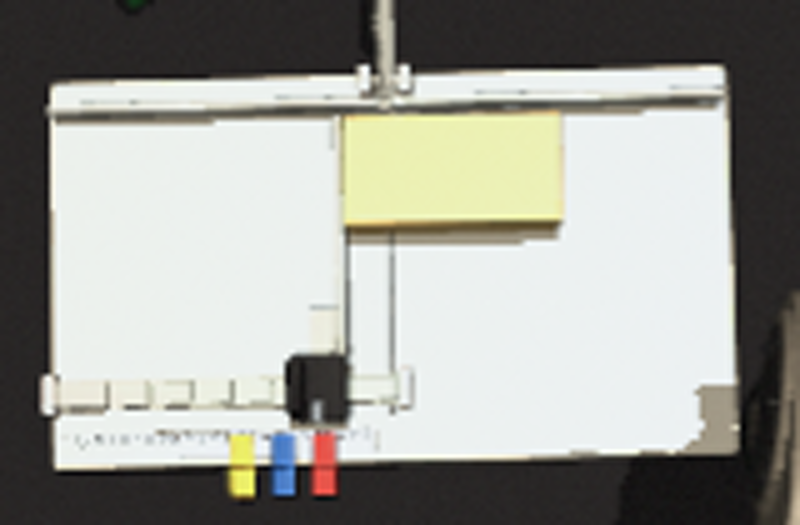

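View pics/s8.png

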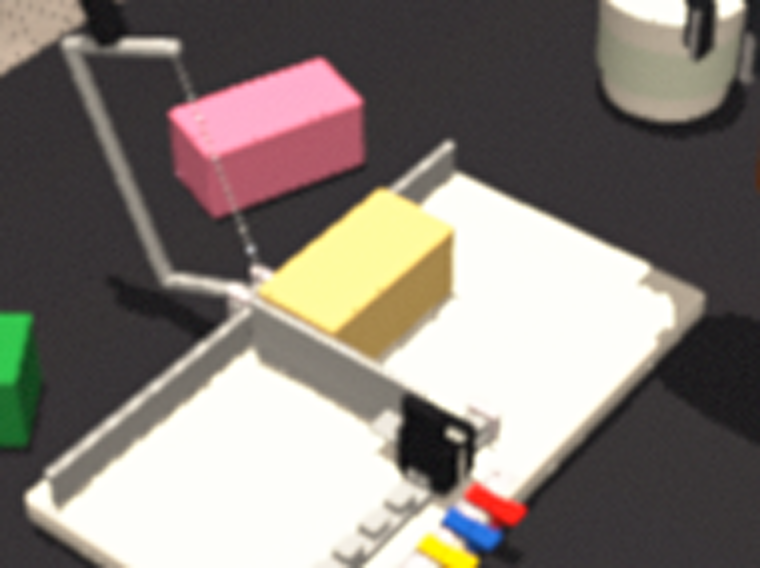

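View pics/top8.png

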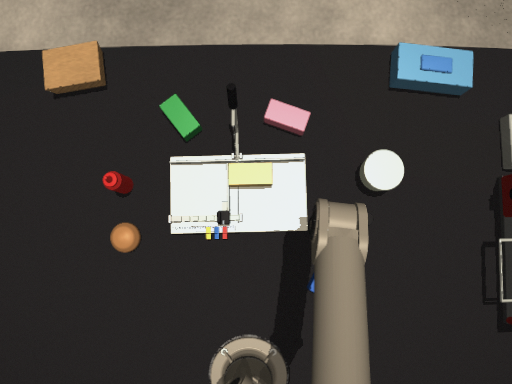

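```bash
python3 - <<'E'
from h import *
f=grab_frame('top')
Z=lambda q:np.array(q)/5+[160-.4,140-.4]
q=toC(onz(f,Z([[342,115],[562,113],[562,219],[345,223],[346,125],[348,340],[317,410]]),[.09]*4+[.083]*2+[.07]))*1000
print(np.round(q,1)); print("angle deg, long edge", np.degrees(np.arctan2(q[3,0]-q[2,0],q[3,1]-q[2,1])),np.degrees(np.arctan2(q[0,0]-q[1,0],q[0,1]-q[1,1])))
print(st())
from bench import workorder
print(workorder.hand_in())
E
```

```text
[[  64.3   23.4   90. ]
 [  62.1 -106.2   90. ]
 [  -0.6 -104.5   90. ]
 [   0.2   22.8   90. ]
 [  59.4   21.6   83. ]
 [ -68.1   22.7   83. ]
 [-108.4   42.8   70. ]]
angle deg, long edge 0.3717572108214126 0.9473591149348464
t 19.23 C [-130.6 -211.1  216.6] F [-0.4 -0.   0.4] w 29.9
the job is handed in; nothing more can be done
None
```

I pushed the stop with the closed fingertips from the 0.125 notch to the 0.025 notch beside the red clip. I then pushed the cheese from its back end with two slightly opened fingers until it met the stop plate. The peak force I read was about 5.6 N. I backed off, lifted clear and handed the job in at about 19 s; no verdict was reported.

My last checks, from the camera images:
- **Stop:** the index line measured at y = 42.8 mm, and the red clip's middle at 41.6 mm in the top view and 43.4 mm in the side view. It had not shifted after the cheese was pushed.
- **Cheese:** the front end measured at y ≈ 23 mm and the plate face at about 22 mm, so they are touching within about 1 mm. It is square to the board within about 1° and lies flat.
- **Surroundings:** by eye, the bow is still up, and the bottle, tub and bun look unmoved. The arm may have hidden the jar in the last top view, so I didn't recheck it. No move went near it.

**Disagreements:** the top and side views differed by up to 7 mm on the block's x position. The plate face measured about 2–3 mm short of its nominal 25 mm. I put both down to camera calibration and picking corners by eye.

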